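Trip test of a spring-closing gas valve

TASK

Trip-test the spring-closing gas valve on its mounting plate. Swing its lever open against the closing spring until you feel the latch catch, take your hand off and see that the latch holds the lever by itself for a second; then press the trip button so that the lever springs shut, and leave the valve shut. The latch catches at a different point on every valve, so feel for it and do not ram the lever into its stop: push neither the lever nor the button harder than 30 N, and leave the parts and tools around the valve where they lie.

Things in the scene. Friction and masses are not known exactly. Their poses are not given: they have to be found in the camera images.
- valve: Fixed: the gas valve on its aluminium plate (130 x 190 x 10 mm). Origin: centre of the plate's underside on the bench, right below the upright stem; z up. The pipe with brass hexagon ends runs along y (300 mm long, top of the hexagons 75 mm up). On the stem sit a grey round spring drum (84 mm across, top 118 mm up) and over it the lever; nothing is higher than 150 mm.
- lever (a joint): Angle of the lever about the upright stem, 0 = shut, growing counter-clockwise seen from above: at 0 it points along the valve's -x, at 1.57 along the valve's -y (open, in line with the pipe). A spring drives it shut with 1.0 Nm at 0, 1.7 Nm at 1.57 (7 and 12 N at the grip's middle). Once caught by the latch it stays when let go; not caught, it springs back shut.
- grip (a point): Middle of the lever's grip, a level grey plastic sleeve 30 mm wide, 18 mm thick, 85 mm long (105 to 190 mm from the stem): 145 mm from the stem, 130 mm above the bench. Its x axis points along the lever to the stem; opening moves it along its own -y. Beside and under the sleeve all is free down to 80 mm above the bench, all the way round to open.
- stop (a point): Middle of the rubber stop's face, on the small bridge over the latch (bridge 36 mm wide, top 122 mm up). The latch catches the striker, a small steel roller in a fork under the lever, 75 mm from the stem. A fitter clamped it in a slot; it is not measured: the catch comes at a lever angle anywhere from 1.22 to 1.68, and about 0.04 rad (6 mm at the grip) later the roller meets this stop.
- hinge (a point): Middle of the fixed hinge of the latch, a sprung bar between two cheek plates on the drum's -y side. Over the last 0.4 rad before the catch the roller rides up its ramp and the push at the grip grows by 2 to 5 N; it falls back on the crest, dips sharply as the latch snaps up behind the roller, returns to the spring's own push, and climbs steeply (3 N per mm) at the stop.
- trip (a joint): Travel of the trip button, a spring plunger with a flat round dark steel head 28 mm across: 0 = up, at rest; 0.019 m = fully down. Its foot presses the latch's free end down. With a caught lever it takes about 5 to 15 N and lets the lever go after 8 to 15 mm. The button itself does not move when the latch catches.
- button (a point): Middle of the top of the trip button's head: at rest at x = 64, y = -75 mm in the valve's frame, 149.5 mm above the bench. Press it straight down from above. It stands beyond the open lever, outside the lever's swing: the caught lever's edge is at least 20 mm from the head. The steel arm that carries it lies below, its top 122 mm up, 24 mm wide.
- wrench: Bystander, loose: steel open-ended wrench, lying flat; to be left alone.
- screwdriver: Bystander, loose: screwdriver, lying; to be left alone.
- tape: Bystander, loose: white spool of thread tape, 54 mm wide, 13 mm high, lying flat; to be left alone.
- nipple: Bystander, loose: brass pipe nipple, 42 mm wide, 48 mm high, standing; to be left alone.
- gauge: Bystander, loose: spare pressure gauge, 66 mm across, 24 mm high, lying on its back; to be left alone.
- nut: Bystander, loose: brass union nut, 44 mm wide, 18 mm high, lying flat; to be left alone.
- meter: Bystander, loose: handheld meter, 75 x 160 x 32 mm, lying on its back; to be left alone.

How it is judged (in metres and radians):
On the way, in this order (a step that is already met when the one before it is completed fails the run):
1. the latch holds the lever open (above 1.1 rad) with nothing touching the lever, for 0.5 s (value of joint lever above 1.1 rad and velocity of joint lever between -0.1 and 0.1 rad/s and contact force between each of the fingers, the arm and lever below 0.2 N), for 0.5 s.
2. the robot presses the trip button while the lever is still held open (value of joint trip above 0.004 m and value of joint lever above 1.1 rad and contact force between any of the fingers, the arm and trip above 0.5 N).
3. the lever has sprung shut by itself (value of joint lever below 0.1 rad and contact force between each of the fingers, the arm and lever below 0.2 N), for 0.2 s.
At the end, for the whole second after the job is handed in: The lever is back at shut (within 0.08 rad of 0) and at rest, the trip button is up again (within 3 mm of 0), and nothing touches them (value of joint lever below 0.08 rad and velocity of joint lever between -0.1 and 0.1 rad/s and value of joint trip below 0.003 m).
It fails at once if the lever is pushed with more than 30 N (contact force between any of the fingers, the arm and lever above 30 N).
It fails at once if the trip button is pushed with more than 30 N (contact force between any of the fingers, the arm and trip above 30 N).
It fails at once if a part or tool lying around the valve is moved by more than 20 mm (distance of any of wrench, screwdriver, tape, nipple, gauge, nut, meter from where it was at the start of the episode above 0.02 m).
It also fails if it takes over 72 s, if anything falls off the work surface, if the arm or the gripper's body presses on something with over 40 N, if the wrist force passes 120 N, or if a joint passes its speed limit or range.

ROBOT

A 6-joint arm with a two-finger parallel gripper is mounted at the origin on the work surface. World frame = base frame: x ahead of the robot, y to its left, z up, the work surface at z = 0. Lengths are in mm, angles in rad, forces in N, time in s.
With the tool pointing down it reaches from about 350 to 875 mm from the base axis. Payload 4.2 kg.
Tool frame: the origin (TCP) lies between the finger pads; the fingertips stand 25 mm ahead of it and the grasp point (between the pads) lies 6 mm ahead of it; z points along the fingers, y is the line along which they close (so a half turn about z gives the same grasp; the last joint's range is limited). The gripper opens to 85 mm and grips with 20 to 120 N. Pads are 22 mm wide; open, the fingers measure 114 mm over their backs; the gripper's body (76 mm by 85 mm) begins 54 mm behind the grasp point. The pads swing forward as they close: fully open they stand 13 mm farther back than shut.
Start: joints at [1.607, 0.385, 0.008, 0, -1.194, -0.259], TCP at [138.069, 609.538, 256.312] pointing down, gripper open.
Joint ranges: [-3.14, 3.14], [-1.21, 2.06], [-1.07, 1.41], [-3.16, 2.05], [-2.99, -0.16], [-3.1, 3.1]. Speed limits (rad/s): [2.79, 2.79, 3.14, 3.14, 3.14, 3.14].

INTERFACE

Orientations are given as a unit quaternion [x, y, z, w].
In Python, from bench import arm gives the robot as it stands.
- The arm moves only by the shell command python3 -m pendant 'ROWS'. ROWS is JSON, a list of rows, each a list of 7 numbers: the shift along the tool's x, y, z in m, then the turn, a rotation vector about the tool's x, y, z in degrees, then the finger opening in m, from 0 to 0.0854. In form: [[x, y, z, wx, wy, wz, fingers], ...]. A call has 1 to 12 rows; each row shifts and turns the commanded pose from where the row before left it, along the tool's axes as they then stand; what a row does not reach is not made up. A row lasts 1/10 s, in which the tool goes at most 50 mm and 8.59 degrees, less where a joint would pass 70% of its speed; a pose out of reach is approached as far as the arm can. A call is refused whole if a number of a shift passes 0.05 or a number of a turn 8.59, either way. A call with a gripper value outside its range is refused whole. The fingers move at their own pace and stop on an object; the grip force is fixed at half the most. Time passes only in rows, so rows that do not move let the fingers close. It gives the time, the measured TCP pose, the force, the opening and the grip force at its end, in the units of the state.
- arm.read_state(): the state, without advancing time (a new reading comes with each control period).
- arm.get_image(name): name is "side" or "top" or "wrist"; returns a dict with "image" (384x512x3 uint8, red, green, blue), "fx", "fy", "cx", "cy" (pixels), "xyz" and "rotation" of the camera in the world. Camera axes: x right, y down, z forward; pixel columns grow to the right and rows downward; lengths in mm; the calibration is good to about 2 mm. The wrist camera is an equidistant fisheye: a pixel r from the principal point sees the ray r / f radians off the axis. A picture is of the moment at which its call begins. There is no depth.
- arm.job_done(): hands the job in; it is judged then, once.
The state is a dict: "clock": time; "joints": joint angles; "joint_vel": joint speeds; "joint_efforts": joint torques, N m; "position": TCP position; "ee_rot": TCP orientation; "contact_force": force on the tool from outside, world axes, zero at the start; "wrist_torque": the same for the moment, N m; "gripper_width": finger opening in mm; "grasp_force": force on a finger pad.
Only numpy, scipy, OpenCV 4.12 (cv2) and the standard library are available. Lean on these libraries where they do the work, as an engineer would, in place of code of your own. Each camera call takes 0.05 s, during which the arm holds its last target. There are 200 camera calls.

## Working session

There is one attempt and no reset: what is moved stays moved. The work goes in short steps, Python scripts to look and compute and a shell command to move; the robot and the scene stay as the last step left them, time stands still between calls to the robot, and variables do not carry over. Pictures are saved under pics/ and viewed, at most 10 in all, crops included, and the job is handed in when it is done.

```bash
mkdir -p pics; python3 - <<'E'
from bench import arm
import cv2,pickle,numpy as np
for n in("top","side"):
    d=arm.get_image(n);pickle.dump(d,open(n+".pkl","wb"))
    cv2.imwrite(f"pics/{n}0.png",d["image"][:,:,::-1])
    print(n,d["fx"],d["fy"],d["cx"],d["cy"],d["xyz"],np.round(d["rotation"],4).tolist())
s=arm.read_state();print(s)
E
```

```text
top 375.0926632019782 375.0926632019782 254.84113742970706 198.36453466737322 [ 486.44016852   46.98673133 1180.45894692] [-0.7059, 0.7064, -0.0399, 0.0339]
side 364.2912560785404 364.2912560785404 249.58323429058117 190.7466705358093 [397.09167048 677.60985518 781.10509435] [-0.1433, 0.9094, -0.3852, 0.0643]
{'clock': 0.1, 'joints': array([ 1.60660557e+00,  3.85463532e-01,  6.73862773e-03, -4.46310167e-04,
       -1.19403013e+00, -2.58594135e-01]), 'joint_vel': array([ 0.00198004, -0.00250174,  0.00329515,  0.00154384, -0.00063027,
       -0.00021238]), 'joint_efforts': array([-1.74292331e-04, -3.93317091e+01,  1.88930351e+01,  4.19794545e+00,
       -2.61113244e-03,  3.00261064e-06]), 'position': array([137.96939299, 609.07542493, 255.32966025]), 'ee_rot': array([ 9.93792623e-01, -1.11243963e-01, -6.15364645e-05,  9.99186478e-04]), 'contact_force': array([-0.20010542,  0.39739587, -0.16473707]), 'wrist_torque': array([-0.04395267,  0.03606409, -0.02351998]), 'grasp_force': 0.0, 'gripper_width': 85.38038548125336}
```

View pics/top0.png

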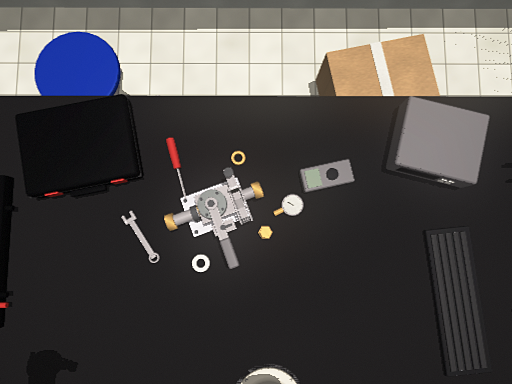

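View pics/side0.png

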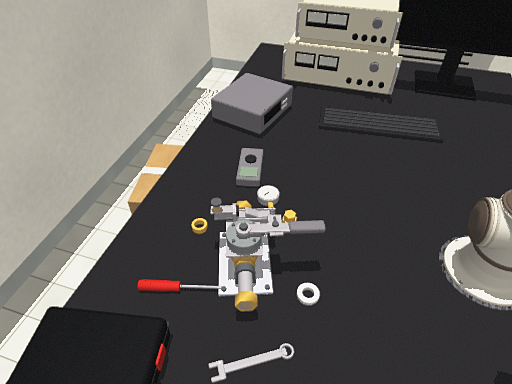

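```bash
python3 - <<'E'
import cv2,pickle,numpy as np
a=pickle.load(open("top.pkl","rb"))["image"][130:290,150:310,::-1]
b=pickle.load(open("side.pkl","rb"))["image"][180:320,190:350,::-1]
a=cv2.resize(a,(400,400),interpolation=cv2.INTER_CUBIC);b=cv2.resize(b,(400,350),interpolation=cv2.INTER_CUBIC)
o=np.zeros((400,800,3),np.uint8);o[:,:400]=a;o[:350,400:]=b
cv2.imwrite("pics/crop.png",o)
E
```

```text
(no output)
```

View pics/crop.png

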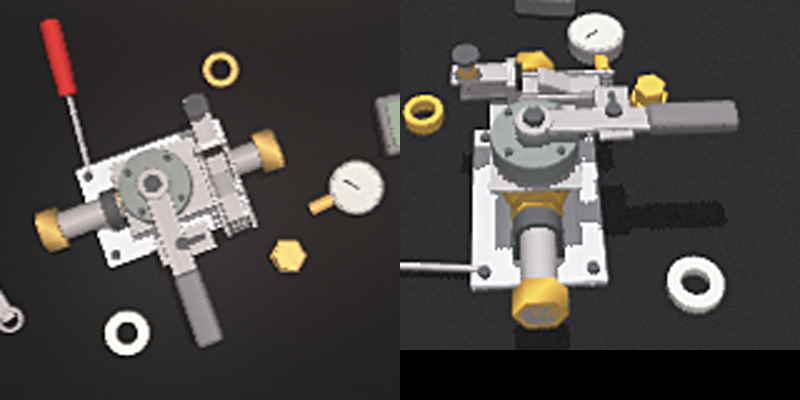

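The button shows in top view at about (228,172), the stem at (211,203.6) and the grip at (229,253). In the side view they are at (216,201), (243,226) and (307,226).

```bash
cat > h.py <<'E'
import pickle,numpy as np
D={n:pickle.load(open(n+".pkl","rb")) for n in("top","side")}
def ray(n,p):
    d=D[n];r=np.array(d["rotation"])@[(p[0]-d["cx"])/d["fx"],(p[1]-d["cy"])/d["fy"],1];return np.array(d["xyz"]),r/np.linalg.norm(r)
def plane(n,p,z):
    o,r=ray(n,p);return o+r*(z-o[2])/r[2]
def tri(p,q):
    A=np.zeros((3,3));b=np.zeros(3)
    for n,x in(("top",p),("side",q)):
        o,r=ray(n,x);M=np.eye(3)-np.outer(r,r);A+=M;b+=M@o
    return np.linalg.solve(A,b)
E
python3 - <<'E'
from h import *
np.set_printoptions(precision=1,suppress=True)
P=dict(button=((228,172),(216.4,201.2),149.5),stem=((211.2,203.6),(243.2,226),145),grip=((228.8,253.2),(306.8,226.4),139))
for k,(a,b,z) in P.items(): print(k,plane("top",a,z),plane("side",b,z),tri(a,b))
L,R=plane("top",(170.4,221.6),60),plane("top",(256.4,190),60)
print("hex",L,R,(L+R)/2,np.linalg.norm(L-R))
# plate corners from top crop, z=10
for c in((78,170),(110,267),(256,225)): print(plane("top",(150+c[0]/2.5,130+c[1]/2.5),10))
# loose
for n,c,z in(("tape",(127,333),13),("nipple",(289,256),48),("gauge",(357,187),24),("nut",(220,69),18)): print(n,plane("top",(150+c[0]/2.5,130+c[1]/2.5),z))
# fit yaw
loc={"button":(64,-75),"stem":(0,0),"grip":(-147.5,0)}
A=np.array([complex(*loc[k]) for k in P]);
for v in(0,1):
  W=np.array([complex(*plane(("top","side")[v],P[k][v],P[k][2])[:2]) for k in P])
  r=np.vdot(A-A.mean(),W-W.mean());o=W.mean()-A.mean()*r/abs(r);print(o,np.angle(r),abs(W-o-A*r/abs(r)))
E
```

```text
Traceback (most recent call last):
  File "h.py", line 6, in plane
    o,r=ray(n,p);return o+r*(z-o[2])/r[2]
        ~~~^^^^^
  File "h.py", line 4, in ray
    d=D[n];r=np.array(d["rotation"])@[(p[0]-d["cx"])/d["fx"],(p[1]-d["cy"])/d["fy"],1];return np.array(d["xyz"]),r/np.linalg.norm(r)
             ~~~~~~~~~~~~~~~~~~~~~~~^~~~~~~~~~~~~~~~~~~~~~~~~~~~~~~~~~~~~~~~~~~~~~~~~~
ValueError: matmul: Input operand 1 has a mismatch in its core dimension 0, with gufunc signature (n?,k),(k,m?)->(n?,m?) (size 3 is different from 4)
```

```bash
sed -i 's/np.array(d\["rotation"\])@/Rotation.from_quat(d["rotation"]).as_matrix()@/; 1a from scipy.spatial.transform import Rotation' h.py
python3 - <<'E'
from h import *
np.set_printoptions(precision=1,suppress=True)
P=dict(button=((228,172),(216.4,201.2),149.5),stem=((211.2,203.6),(243.2,226),145),grip=((228.8,253.2),(306.8,226.4),139))
for k,(a,b,z) in P.items(): print(k,plane("top",a,z),plane("side",b,z),tri(a,b))
L,R=plane("top",(170.4,221.6),60),plane("top",(256.4,190),60)
print("hex",L,R,(L+R)/2,np.linalg.norm(L-R))
for c in((78,170),(110,267),(256,225)): print(plane("top",(150+c[0]/2.5,130+c[1]/2.5),10))
for n,c,z in(("tape",(127,333),13),("nipple",(289,256),48),("gauge",(357,187),24),("nut",(220,69),18)): print(n,plane("top",(150+c[0]/2.5,130+c[1]/2.5),z))
loc={"button":(64,-75),"stem":(0,0),"grip":(-147.5,0)}
A=np.array([complex(*loc[k]) for k in P]);
for v in(0,1):
  W=np.array([complex(*plane(("top","side")[v],P[k][v],P[k][2])[:2]) for k in P])
  r=np.vdot(A-A.mean(),W-W.mean());o=W.mean()-A.mean()*r/abs(r);print(o,np.angle(r),abs(W-o-A*r/abs(r)))
E
```

```text
button [668.3 112.7 149.5] [669.1 116.9 149.5] [669.9 113.2 145.5]
stem [580.4 158.9 145. ] [583.2 167.9 145. ] [583.5 160.4 136. ]
grip [444.1 109.8 139. ] [445.2 119.7 139. ] [444.8 110.5 128.7]
hex [534.3 289.   60. ] [629.2  32.6  60. ] [581.8 160.8  60. ] 273.30875634378043
[610.3 267.6  10. ]
[489.3 225.7  10. ]
[541.3  44.6  10. ]
tape [408.7 203.1  13. ]
nipple [502.2   5.   48. ]
gauge [587.6 -80.5  24. ]
nut [737.4  89.9  18. ]
(581.6604238847848+160.26624289663127j) 0.35513735425399057 [0.7 1.8 1.1]
(584.0671246933193+167.51313935510873j) 0.3305819193955761 [0.5 1.  0.7]
```

```bash
python3 -m pendant '[[0.0316,0.0315,0,0,0,0,0],[0.0316,0.0315,0,0,0,0,0],[0.0316,0.0315,0,0,0,0,0],[0.0316,0.0315,0,0,0,0,0],[0.0316,0.0315,0,0,0,0,0],[0.0316,0.0315,0,0,0,0,0],[0.0316,0.0315,0,0,0,0,0],[0.0316,0.0315,0,0,0,0,0],[0.0316,0.0315,0,0,0,0,0],[0.0316,0.0315,0,0,0,0,0],[0.0316,0.0315,0,0,0,0,0],[0.0316,0.0315,0,0,0,0,0]]'
python3 -m pendant '[[0,0,0,0,0,8.1,0],[0,0,0,0,0,8.1,0],[0,0,0,0,0,8.1,0],[0,0,0,0,0,8.1,0],[0,0,0,0,0,8.1,0],[0,0,0,0,0,8.1,0],[0,0,0,0,0,8.1,0],[0,0,0,0,0,0,0],[0,0,0,0,0,0,0]]'
cat > g.py <<'E'
import sys,numpy as np
from bench import arm
from scipy.spatial.transform import Rotation as R
ST=np.array([582,160.5]);YAW=.355
def st():
    s=arm.read_state();p=np.array(s["position"]);M=R.from_quat(s["ee_rot"]).as_matrix()
    return s,p,M,np.arctan2(M[1,0],M[0,0])
def lev(q,r,back):  # hand centre for lever angle q, radius r, back mm behind lever centre line
    a=YAW+np.pi+q;d=np.array([np.cos(a),np.sin(a)]);n=np.array([-d[1],d[0]])
    return ST+r*d-back*n, a+np.pi/2-2*np.pi, n
E
python3 - <<'E'
from g import *
s,p,M,a=st();t,b,n=lev(0,150,51)
print(s["clock"],p.round(1),a,"want",t.round(1),b,"joints",s["joints"].round(2),s["contact_force"].round(2),s["gripper_width"])
print("shift tool",(M.T@(np.r_[t,125]-p)).round(1))
import cv2,pickle
d=arm.get_image("wrist");cv2.imwrite("pics/w1.png",d["image"][:,:,::-1])
E
```

```text
clock: 1.3
position: [424.8, 155.3, 256.2]
ee_rot: [0.994, -0.111, -0.0, -0.0]
contact_force: [-0.0, 0.9, 0.6]
gripper_width: 0.1
grasp_force: 0.0
clock: 2.2
position: [424.2, 157.0, 256.1]
ee_rot: [0.823, -0.569, -0.0, 0.0]
contact_force: [0.2, -0.1, 0.5]
gripper_width: -0.1
grasp_force: 0.0
2.2 [424.2 157.  256.1] -1.209531786985976 want [423.6 156.2] -1.2157963267948961 joints [ 0.72  0.09 -0.39 -0.   -1.09 -0.35] [ 0.19 -0.11  0.54] -0.143310608938608
shift tool [  0.5   0.8 131.1]
```

View pics/w1.png

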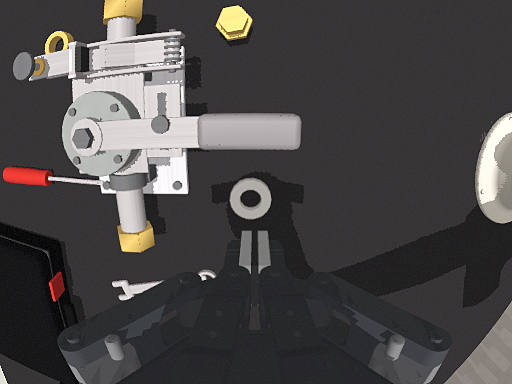

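```bash
python3 -m pendant '[[0,0,0.033,0,0,0,0],[0,0,0.033,0,0,0,0],[0,0,0.033,0,0,0,0],[0,0,0.032,0,0,0,0],[0,0,0,0,0,0,0]]'
for i in 1; do :; done
python3 -m pendant '[[0.008,0,0,0,0,0,0],[0.007,0,0,0,0,0,0]]'
python3 -m pendant '[[0.004,0,0,0,0,0,0]]'
python3 -m pendant '[[0.004,0,0,0,0,0,0]]'
python3 -m pendant '[[0.004,0,0,0,0,0,0]]'
python3 -m pendant '[[0.004,0,0,0,0,0,0]]'
```

```text
clock: 2.75
position: [421.9, 155.2, 121.8]
ee_rot: [0.822, -0.569, -0.002, 0.005]
contact_force: [-0.2, -0.2, 0.2]
gripper_width: 0.2
grasp_force: 0.0
clock: 2.95
position: [430.9, 143.3, 127.0]
ee_rot: [0.822, -0.569, 0.001, -0.002]
contact_force: [-0.2, -0.2, -0.4]
gripper_width: 0.1
grasp_force: 0.0
clock: 3.05
position: [432.2, 139.2, 127.0]
ee_rot: [0.822, -0.57, 0.001, -0.002]
contact_force: [-0.3, -0.2, 0.4]
gripper_width: -0.1
grasp_force: 0.0
clock: 3.15
position: [433.2, 135.4, 126.6]
ee_rot: [0.822, -0.57, 0.0, -0.001]
contact_force: [0.4, -0.4, -0.1]
gripper_width: -0.1
grasp_force: 0.0
clock: 3.25
position: [434.2, 132.2, 126.4]
ee_rot: [0.822, -0.57, -0.0, -0.001]
contact_force: [-7.1, 6.4, 5.5]
gripper_width: -0.0
grasp_force: 3.9
clock: 3.35
position: [435.2, 128.7, 126.4]
ee_rot: [0.822, -0.57, -0.0, -0.001]
contact_force: [-6.4, 5.5, 6.5]
gripper_width: 0.2
grasp_force: 3.9
```

```bash
python3 -m pendant '[[0.0079,0.0011,0,0,0,-3,0],[0.0079,0.0011,0,0,0,-3,0],[0.0079,0.0011,0,0,0,-3,0],[0.0079,0.0011,0,0,0,-3,0],[0.0079,0.0011,0,0,0,-3,0],[0.0079,0.0011,0,0,0,-3,0]]'
cat >> g.py <<'E'
def rep():
    s,p,M,a=st();v=p[:2]-ST;q=a+np.pi/2-YAW-np.pi+2*np.pi
    f=np.array(s["contact_force"]);t=M.T@f
    r=np.hypot(*v);th=(np.arctan2(v[1],v[0])-YAW-np.pi)%(2*np.pi)
    if th>5:th-=2*np.pi
    print("t %.2f tool-q %.3f r %.1f lever q %.3f z %.1f"%(s["clock"],q%(2*np.pi),r,th+np.arcsin(26/r),p[2]),"F tool",t.round(1),"push %.1f |F| %.1f"%(-t[0],np.linalg.norm(f)),"j",s["joints"].round(2))
E
python3 -c "from g import *;rep()"
```

```text
clock: 3.95
position: [452.7, 84.8, 126.4]
ee_rot: [0.901, -0.433, 0.001, -0.002]
contact_force: [-2.7, 8.4, 2.2]
gripper_width: -0.1
grasp_force: 4.1
t 3.95 tool-q 3.462 r 149.9 lever q 0.349 z 126.4 F tool [-8.3 -3.2 -2.1] push 8.3 |F| 9.1 j [ 0.54  0.26 -0.56 -0.   -0.75  0.14]
```

```bash
sed -i 's/YAW-np.pi+2\*np.pi$/YAW/' g.py; python3 -m pendant '[[0.0079,0.0011,0,0,0,-3,0],[0.0079,0.0011,0,0,0,-3,0],[0.0079,0.0011,0,0,0,-3,0],[0.0079,0.0011,0,0,0,-3,0],[0.0079,0.0011,0,0,0,-3,0],[0.0079,0.0011,0,0,0,-3,0]]' >/dev/null
python3 -c "from g import *;rep()"
python3 -m pendant '[[0.0079,0.0011,0,0,0,-3,0],[0.0079,0.0011,0,0,0,-3,0],[0.0079,0.0011,0,0,0,-3,0],[0.0079,0.0011,0,0,0,-3,0],[0.0079,0.0011,0,0,0,-3,0],[0.0079,0.0011,0,0,0,-3,0]]'>/dev/null
python3 -c "from g import *;rep()"
```

```text
t 4.55 tool-q 0.635 r 150.8 lever q 0.664 z 126.3 F tool [-8.6 -5.7 -2.1] push 8.6 |F| 10.5 j [ 0.43  0.29 -0.51 -0.   -0.77  0.56]
t 5.15 tool-q 0.948 r 153.9 lever q 0.963 z 125.5 F tool [-9.  -5.8 -4.1] push 9.0 |F| 11.5 j [ 0.35  0.35 -0.42 -0.   -0.81  0.96]
```

```bash
r(){ python3 -c "from g import *;rep()"; }
python3 -m pendant '[[0.0026,0.0002,0,0,0,-1,0],[0.0026,0.0002,0,0,0,-1,0],[0.0026,0.0002,0,0,0,-1,0]]' >/dev/null; r
python3 -m pendant '[[0.0026,0.0002,0,0,0,-1,0],[0.0026,0.0002,0,0,0,-1,0]]' >/dev/null; r
python3 -m pendant '[[0.0026,0.0002,0,0,0,-1,0],[0.0026,0.0002,0,0,0,-1,0]]' >/dev/null; r
python3 -m pendant '[[0.0026,0.0002,0,0,0,-1,0],[0.0026,0.0002,0,0,0,-1,0]]' >/dev/null; r
```

```text
t 5.45 tool-q 0.999 r 154.1 lever q 1.010 z 125.4 F tool [-10.3  -4.1  -5.1] push 10.3 |F| 12.2 j [ 0.34  0.36 -0.4  -0.   -0.81  1.02]
t 5.65 tool-q 1.033 r 154.2 lever q 1.042 z 125.4 F tool [-10.1  -3.1  -6.4] push 10.1 |F| 12.4 j [ 0.33  0.36 -0.39 -0.   -0.82  1.06]
t 5.85 tool-q 1.068 r 154.3 lever q 1.074 z 125.4 F tool [-9.8 -2.2 -7.1] push 9.8 |F| 12.3 j [ 0.33  0.37 -0.38 -0.   -0.82  1.1 ]
t 6.05 tool-q 1.103 r 154.4 lever q 1.102 z 125.4 F tool [-13.5  -3.  -10.6] push 13.5 |F| 17.4 j [ 0.32  0.38 -0.37 -0.   -0.83  1.14]
```

```bash
r(){ python3 -c "from g import *;rep()"; }
python3 -m pendant '[[0.0013,0,-0.001,0,0,-0.5,0]]' >/dev/null; r
python3 -m pendant '[[0.0013,0,-0.001,0,0,-0.5,0]]' >/dev/null; r
python3 -m pendant '[[0.0013,0,0,0,0,-0.5,0]]' >/dev/null; r
python3 -m pendant '[[0.0013,0,0,0,0,-0.5,0]]' >/dev/null; r
```

```text
t 6.15 tool-q 1.110 r 154.5 lever q 1.105 z 125.5 F tool [-11.9  -2.8  -1.7] push 11.9 |F| 12.4 j [ 0.32  0.38 -0.37 -0.   -0.84  1.15]
t 6.25 tool-q 1.118 r 154.6 lever q 1.106 z 125.6 F tool [-13.2  -3.7   0.4] push 13.2 |F| 13.7 j [ 0.32  0.38 -0.36 -0.01 -0.84  1.16]
t 6.35 tool-q 1.127 r 154.6 lever q 1.112 z 125.5 F tool [-13.3  -2.9  -3.5] push 13.3 |F| 14.1 j [ 0.32  0.38 -0.36 -0.   -0.84  1.17]
t 6.45 tool-q 1.136 r 154.6 lever q 1.120 z 125.5 F tool [-13.3  -2.1  -3.3] push 13.3 |F| 13.9 j [ 0.32  0.38 -0.36 -0.   -0.84  1.18]
```

```bash
r(){ python3 -c "from g import *;rep()"; }
python3 -m pendant '[[0.002,0,0,0,0,-0.7,0]]' >/dev/null; r
python3 -m pendant '[[0.002,0,0,0,0,-0.7,0]]' >/dev/null; r
python3 -m pendant '[[0.002,0,-0.0005,0,0,-0.7,0]]' >/dev/null; r
python3 -m pendant '[[0.002,0,0,0,0,-0.7,0]]' >/dev/null; r
```

```text
t 6.55 tool-q 1.148 r 154.6 lever q 1.131 z 125.6 F tool [-13.9  -0.5  -3. ] push 13.9 |F| 14.2 j [ 0.32  0.39 -0.35 -0.   -0.85  1.19]
t 6.65 tool-q 1.161 r 154.6 lever q 1.144 z 125.6 F tool [-13.7   1.5  -4. ] push 13.7 |F| 14.3 j [ 0.32  0.39 -0.35 -0.   -0.85  1.2 ]
t 6.75 tool-q 1.172 r 154.6 lever q 1.153 z 125.6 F tool [-13.6   1.7  -1.1] push 13.6 |F| 13.8 j [ 0.31  0.39 -0.34 -0.   -0.85  1.22]
t 6.85 tool-q 1.184 r 154.6 lever q 1.165 z 125.6 F tool [-14.2   3.   -2.7] push 14.2 |F| 14.7 j [ 0.31  0.4  -0.34 -0.   -0.85  1.23]
```

```bash
r(){ python3 -c "from g import *;rep()"; }
python3 -m pendant '[[0.002,0.0003,0,0,0,-0.7,0]]' >/dev/null; r
python3 -m pendant '[[0.002,0.0003,-0.0003,0,0,-0.7,0]]' >/dev/null; r
python3 -m pendant '[[0.002,0.0003,0,0,0,-0.7,0]]' >/dev/null; r
python3 -m pendant '[[0.002,0.0003,-0.0003,0,0,-0.7,0]]' >/dev/null; r
```

```text
t 6.95 tool-q 1.197 r 154.7 lever q 1.178 z 125.6 F tool [-14.4   2.5  -3.2] push 14.4 |F| 15.0 j [ 0.31  0.4  -0.34 -0.   -0.86  1.24]
t 7.05 tool-q 1.209 r 154.7 lever q 1.190 z 125.6 F tool [-13.7   2.2  -1.5] push 13.7 |F| 14.0 j [ 0.31  0.4  -0.33 -0.   -0.86  1.26]
t 7.15 tool-q 1.221 r 154.7 lever q 1.203 z 125.6 F tool [-13.9   1.8  -2.1] push 13.9 |F| 14.2 j [ 0.31  0.4  -0.33 -0.   -0.86  1.27]
t 7.25 tool-q 1.233 r 154.7 lever q 1.215 z 125.7 F tool [-14.7   1.2  -0.6] push 14.7 |F| 14.7 j [ 0.3   0.41 -0.32 -0.   -0.86  1.29]
```

```bash
r(){ python3 -c "from g import *;rep()"|cut -c1-110; }
python3 -m pendant '[[0.002,0.0003,0,0,0,-0.7,0]]' >/dev/null; r
python3 -m pendant '[[0.002,0.0003,-0.0003,0,0,-0.7,0]]' >/dev/null; r
python3 -m pendant '[[0.002,0.0003,0,0,0,-0.7,0]]' >/dev/null; r
python3 -m pendant '[[0.002,0.0003,-0.0003,0,0,-0.7,0]]' >/dev/null; r
```

```text
t 7.35 tool-q 1.245 r 154.7 lever q 1.228 z 125.7 F tool [-14.2   2.4  -1.7] push 14.2 |F| 14.5 j [ 0.3   0.41
t 7.45 tool-q 1.257 r 154.7 lever q 1.239 z 125.7 F tool [-14.4   2.2   0.6] push 14.4 |F| 14.6 j [ 0.3   0.41
t 7.55 tool-q 1.269 r 154.8 lever q 1.252 z 125.7 F tool [-14.7   2.7  -0.9] push 14.7 |F| 15.0 j [ 0.3   0.42
t 7.65 tool-q 1.281 r 154.8 lever q 1.264 z 125.7 F tool [-13.3   2.5   0.6] push 13.3 |F| 13.6 j [ 0.3   0.42
```

```bash
r(){ python3 -c "from g import *;rep()"|cut -c1-110; }
python3 -m pendant '[[0.002,0.0003,0,0,0,-0.7,0]]' >/dev/null; r
python3 -m pendant '[[0.002,0.0003,-0.0003,0,0,-0.7,0]]' >/dev/null; r
python3 -m pendant '[[0.002,0.0003,0,0,0,-0.7,0]]' >/dev/null; r
```

```text
t 7.75 tool-q 1.294 r 154.8 lever q 1.277 z 125.7 F tool [-13.6   2.6   0.9] push 13.6 |F| 13.9 j [ 0.3   0.42
t 7.85 tool-q 1.306 r 154.9 lever q 1.289 z 125.7 F tool [-13.8   2.8   2.3] push 13.8 |F| 14.3 j [ 0.3   0.42
t 7.95 tool-q 1.318 r 154.8 lever q 1.303 z 125.7 F tool [-13.6   3.1   2.8] push 13.6 |F| 14.2 j [ 0.29  0.43
```

```bash
r(){ python3 -c "from g import *;rep()"|cut -c1-110; }
python3 -m pendant '[[0.002,0.0003,0,0,0,-0.7,0]]' >/dev/null; r
python3 -m pendant '[[0.002,0.0003,0.0003,0,0,-0.7,0]]' >/dev/null; r
python3 -m pendant '[[0.002,0.0003,0,0,0,-0.7,0]]' >/dev/null; r
```

```text
t 8.05 tool-q 1.330 r 154.8 lever q 1.316 z 125.7 F tool [-12.2   2.8   1.2] push 12.2 |F| 12.6 j [ 0.29  0.43
t 8.15 tool-q 1.343 r 154.8 lever q 1.332 z 125.7 F tool [-12.5   4.7   0.2] push 12.5 |F| 13.3 j [ 0.29  0.43
t 8.25 tool-q 1.355 r 154.8 lever q 1.347 z 125.7 F tool [-12.3   4.2   1.8] push 12.3 |F| 13.1 j [ 0.29  0.44
```

```bash
r(){ python3 -c "from g import *;rep()"|cut -c1-110; }
python3 -m pendant '[[0.002,0.0003,0,0,0,-0.7,0]]' >/dev/null; r
python3 -m pendant '[[0.002,0.0003,0,0,0,-0.7,0]]' >/dev/null; r
```

```text
t 8.35 tool-q 1.367 r 154.8 lever q 1.362 z 125.7 F tool [-11.5   4.4   2.2] push 11.5 |F| 12.5 j [ 0.29  0.44
t 8.45 tool-q 1.379 r 154.8 lever q 1.376 z 125.7 F tool [-11.1   4.8   2.1] push 11.1 |F| 12.3 j [ 0.29  0.44
```

```bash
r(){ python3 -c "from g import *;rep()"|cut -c1-110; }
python3 -m pendant '[[0.0015,0.0003,0,0,0,-0.5,0]]' >/dev/null; r
python3 -m pendant '[[0.0015,0.0003,0,0,0,-0.5,0]]' >/dev/null; r
```

```text
t 8.55 tool-q 1.388 r 154.8 lever q 1.387 z 125.7 F tool [-11.2   4.    2.4] push 11.2 |F| 12.2 j [ 0.29  0.45
t 8.65 tool-q 1.397 r 154.8 lever q 1.397 z 125.7 F tool [-10.3   3.9   2.8] push 10.3 |F| 11.4 j [ 0.29  0.45
```

```bash
r(){ python3 -c "from g import *;rep()"|cut -c1-110; }
python3 -m pendant '[[0.0015,0.0003,0,0,0,-0.5,0]]' >/dev/null; r
python3 -m pendant '[[0.0015,0.0003,0,0,0,-0.5,0]]' >/dev/null; r
```

```text
t 8.75 tool-q 1.405 r 154.9 lever q 1.407 z 125.7 F tool [-11.7   4.1   2.6] push 11.7 |F| 12.7 j [ 0.29  0.45
t 8.85 tool-q 1.414 r 154.9 lever q 1.417 z 125.8 F tool [-11.5   3.3   2.4] push 11.5 |F| 12.2 j [ 0.28  0.45
```

```bash
r(){ python3 -c "from g import *;rep()"|cut -c1-110; }
python3 -m pendant '[[0.0015,0.0003,0,0,0,-0.5,0]]' >/dev/null; r
python3 -m pendant '[[0.0015,0.0003,0,0,0,-0.5,0]]' >/dev/null; r
```

```text
t 8.95 tool-q 1.423 r 154.9 lever q 1.428 z 125.7 F tool [-10.    3.7   3. ] push 10.0 |F| 11.1 j [ 0.28  0.45
t 9.05 tool-q 1.432 r 154.9 lever q 1.440 z 125.8 F tool [-10.2   3.7   3.6] push 10.2 |F| 11.4 j [ 0.28  0.46
```

```bash
r(){ python3 -c "from g import *;rep()"|cut -c1-110; }
python3 -m pendant '[[0.0015,0.0003,0,0,0,-0.5,0]]' >/dev/null; r
```

```text
t 9.15 tool-q 1.441 r 154.9 lever q 1.452 z 125.7 F tool [-9.6  2.9  4. ] push 9.6 |F| 10.8 j [ 0.28  0.46 -0.
```

```bash
r(){ python3 -c "from g import *;rep()"|cut -c1-110; }
python3 -m pendant '[[0.001,0.0003,0.0005,0,0,-0.4,0]]' >/dev/null; r
python3 -m pendant '[[0.001,0.0003,0.0003,0,0,-0.4,0]]' >/dev/null; r
```

```text
t 9.25 tool-q 1.448 r 154.9 lever q 1.465 z 125.7 F tool [-6.1  2.6  3.6] push 6.1 |F| 7.6 j [ 0.28  0.46 -0.2
t 9.35 tool-q 1.455 r 154.6 lever q 1.482 z 125.9 F tool [-2.5  1.3  2.8] push 2.5 |F| 4.0 j [ 0.28  0.46 -0.2
```

```bash
r(){ python3 -c "from g import *;rep()"|cut -c1-110; }
python3 -m pendant '[[0.001,0.0003,0,0,0,-0.4,0]]' >/dev/null; r
python3 -m pendant '[[0.001,0.0003,0,0,0,-0.4,0]]' >/dev/null; r
```

```text
t 9.45 tool-q 1.463 r 154.5 lever q 1.490 z 126.2 F tool [-7.1  1.3  3.2] push 7.1 |F| 7.9 j [ 0.28  0.46 -0.2
t 9.55 tool-q 1.470 r 154.5 lever q 1.493 z 126.1 F tool [-9.5  0.2  1. ] push 9.5 |F| 9.6 j [ 0.28  0.47 -0.2
```

The push dipped to 2.5 N and came back to about 9.5 N, so the latch has snapped in. Backing off gently.

```bash
r(){ python3 -c "from g import *;rep()"|cut -c1-110; }
python3 -m pendant '[[0.001,0.0002,0,0,0,0,0]]' >/dev/null; r
python3 -m pendant '[[-0.002,0,0,0,0,0,0],[-0.002,0,0,0,0,0,0]]' >/dev/null; r
python3 -m pendant '[[-0.002,0,0,0,0,0,0],[-0.002,0,0,0,0,0,0]]' >/dev/null; r
python3 -m pendant '[[-0.002,0,0,0,0,0,0],[-0.002,0,0,0,0,0,0]]' >/dev/null; r
```

```text
t 9.65 tool-q 1.469 r 154.5 lever q 1.495 z 126.1 F tool [-11.5   1.4  -0. ] push 11.5 |F| 11.6 j [ 0.28  0.47
t 9.85 tool-q 1.470 r 154.5 lever q 1.488 z 126.8 F tool [-2.5 -0.   3.1] push 2.5 |F| 4.0 j [ 0.28  0.46 -0.2
t 10.05 tool-q 1.472 r 154.4 lever q 1.485 z 128.8 F tool [-0.1  0.2 -0.4] push 0.1 |F| 0.5 j [ 0.28  0.45 -0.
t 10.25 tool-q 1.472 r 154.8 lever q 1.462 z 129.2 F tool [-0.6  1.2  0.1] push 0.6 |F| 1.3 j [ 0.28  0.45 -0.
```

```bash
r(){ python3 -c "from g import *;rep()"|cut -c1-110; }
python3 -m pendant '[[-0.008,0,0,0,0,0,0],[-0.008,0,0,0,0,0,0],[-0.008,0,0,0,0,0,0],[-0.008,0,0,0,0,0,0],[0,0,0,0,0,0,0],[0,0,0,0,0,0,0],[0,0,0,0,0,0,0],[0,0,0,0,0,0,0],[0,0,0,0,0,0,0],[0,0,0,0,0,0,0]]'>/dev/null;r
python3 -m pendant '[[0,0,-0.02,0,0,0,0],[0,0,-0.03,0,0,0,0],[0,0,-0.03,0,0,0,0],[0,0,-0.02,0,0,0,0],[0,0,0,0,0,0,0],[0,0,0,0,0,0,0]]'>/dev/null;r
python3 - <<'E'
from g import *
import cv2
s,p,M,a=st()
d=arm.get_image("wrist")
cv2.imwrite("pics/w2.png",d["image"][:,:,::-1])
c,sn=np.cos(YAW),np.sin(YAW)
bt=ST+np.array([64*c+75*sn,64*sn-75*c]);print("button",bt,"z",p)
print("tool shift",M.T@(np.r_[bt,149.5+25+25]-p), s["ee_rot"])
E
```

```text
t 11.25 tool-q 1.471 r 164.0 lever q 1.253 z 128.1 F tool [ 0.1  0.1 -0.1] push -0.1 |F| 0.1 j [ 0.28  0.4  -0
t 11.85 tool-q 1.471 r 164.0 lever q 1.250 z 228.0 F tool [-0.4 -0.1  0.8] push 0.4 |F| 0.9 j [ 0.28  0.3  -0.
button [668.07865268 112.42229671] z [561.54907612  -2.25505619 227.99448356]
tool shift [132.01571811 -84.07117956  28.5529067 ] [ 9.91877826e-01  1.27193939e-01  8.23914411e-06 -2.81678626e-04]
```

View pics/w2.png

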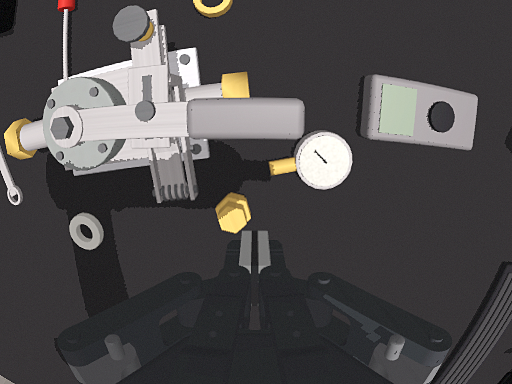

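The lever is held open at (245,118) by itself, with the button at (131,25). Moving over the button.

```bash
python3 -m pendant '[[0.033,-0.021,0,0,0,0,0],[0.033,-0.021,0,0,0,0,0],[0.033,-0.021,0,0,0,0,0],[0.033,-0.021,0,0,0,0,0],[0,0,0.020,0,0,0,0],[0,0,0.020,0,0,0,0],[0,0,0,0,0,0,0],[0,0,0,0,0,0,0],[0,0,0,0,0,0,0]]'
python3 -m pendant '[[0,0,0.004,0,0,0,0],[0,0,0.004,0,0,0,0]]'|sed -n '1,2p;4p'
python3 -m pendant '[[0,0,0.003,0,0,0,0]]'|sed -n '1,2p;4p'
python3 -m pendant '[[0,0,0.003,0,0,0,0]]'|sed -n '1,2p;4p'
```

```text
clock: 12.8
position: [668.8, 112.2, 189.1]
ee_rot: [0.992, 0.127, 0.001, 0.0]
contact_force: [0.3, 0.7, 0.9]
gripper_width: 0.2
grasp_force: 0.0
clock: 13.0
position: [668.6, 112.3, 181.1]
contact_force: [-0.0, 0.2, 0.4]
clock: 13.1
position: [668.2, 112.2, 177.2]
contact_force: [-0.3, -0.0, -0.1]
clock: 13.2
position: [668.2, 112.2, 174.1]
contact_force: [-0.1, 0.3, 1.2]
```

```bash
for k in; do :; done
python3 -m pendant '[[0,0,0.002,0,0,0,0]]'|sed -n '1,2p;4p'
python3 -m pendant '[[0,0,0.002,0,0,0,0]]'|sed -n '1,2p;4p'
python3 -m pendant '[[0,0,0.002,0,0,0,0]]'|sed -n '1,2p;4p'
python3 -m pendant '[[0,0,0.002,0,0,0,0]]'|sed -n '1,2p;4p'
```

```text
clock: 13.3
position: [668.4, 112.2, 173.0]
contact_force: [-3.7, 0.9, 9.7]
clock: 13.4
position: [668.5, 112.2, 172.5]
contact_force: [-4.8, 0.6, 10.9]
clock: 13.5
position: [668.4, 112.2, 171.0]
contact_force: [-4.2, -0.7, 9.2]
clock: 13.6
position: [668.4, 112.2, 169.0]
contact_force: [-4.1, -0.6, 10.6]
```

```bash
python3 -m pendant '[[0,0,0.002,0,0,0,0]]'|sed -n '1,2p;4p'
python3 -m pendant '[[0,0,0.002,0,0,0,0]]'|sed -n '1,2p;4p'
python3 -m pendant '[[0,0,0.0015,0,0,0,0]]'|sed -n '1,2p;4p'
python3 -m pendant '[[0,0,0.0015,0,0,0,0]]'|sed -n '1,2p;4p'
```

```text
clock: 13.7
position: [668.4, 112.2, 166.7]
contact_force: [-3.8, -0.5, 6.8]
clock: 13.8
position: [668.3, 112.2, 163.9]
contact_force: [-3.1, -0.8, 3.8]
clock: 13.9
position: [668.3, 112.2, 161.5]
contact_force: [-0.8, -0.2, 2.6]
clock: 14.0
position: [668.4, 112.2, 160.5]
contact_force: [-4.1, -0.0, 9.0]
```

```bash
python3 - <<'E'
from bench import arm
import cv2
a=arm.get_image("top")["image"][130:290,150:310,::-1]
cv2.imwrite("pics/t2.png",cv2.resize(a,(400,400),interpolation=cv2.INTER_CUBIC))
E
```

```text
(no output)
```

View pics/t2.png

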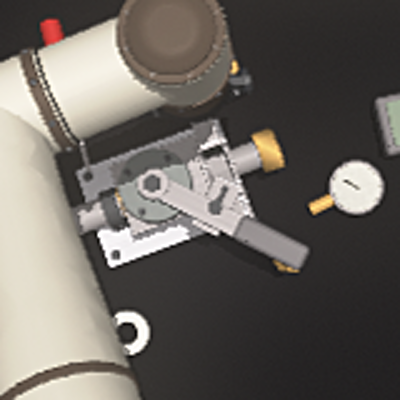

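Lever caught mid-swing, grip at (275,245): it has been released. Holding still for half a second, then lifting off.

```bash
python3 -m pendant '[[0,0,0,0,0,0,0],[0,0,0,0,0,0,0],[0,0,0,0,0,0,0],[0,0,0,0,0,0,0],[0,0,0,0,0,0,0]]'|sed -n '1,2p;4p'
python3 -m pendant '[[0,0,-0.01,0,0,0,0],[0,0,-0.02,0,0,0,0],[0,0,-0.03,0,0,0,0],[0,0,-0.03,0,0,0,0],[0,0,0,0,0,0,0],[0,0,0,0,0,0,0],[0,0,0,0,0,0,0],[0,0,0,0,0,0,0],[0,0,0,0,0,0,0],[0,0,0,0,0,0,0]]'|sed -n '1,2p;4p'
python3 - <<'E'
from bench import arm
import cv2
cv2.imwrite("pics/s3.png",arm.get_image("side")["image"][:,:,::-1])
E
```

```text
clock: 14.55
position: [668.4, 112.2, 161.3]
contact_force: [-5.0, -0.1, 9.6]
clock: 15.55
position: [668.2, 112.3, 248.5]
contact_force: [0.4, -0.7, 0.1]
```

View pics/s3.png

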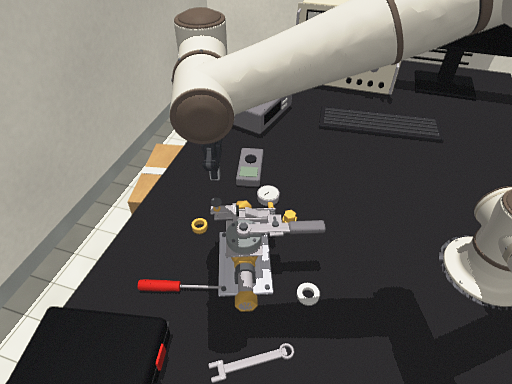

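The lever is back shut, with its grip at (307,226) as at the start. The button is up at (216,201), the hand is clear and nothing nearby has moved.

```bash
python3 -c "from bench import arm;print(arm.job_done())"
```

```text
the job is handed in; nothing more can be done
None
```

The trip test is done and handed in (no verdict came back): the latch caught at about 1.48 rad and held the lever by itself for over 1 s, the button then released it, and the valve is shut with the button up; measured hand forces stayed below 18 N and nothing around the valve was seen to move.

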